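Proof-load a specimen clamp screw with its key

ROBOT

A 6-joint arm with a two-finger parallel gripper is mounted at the origin on a cart in front of the work surface, level with it; the furniture and walls round the work are solid. World frame = base frame: x ahead of the robot, y to its left, z up, the work surface at z = 0. Lengths are in m, angles in rad, forces in N, time in s.
With the tool pointing down it reaches from about 0.325 to 0.775 m from the base axis. Payload 5.5 kg.
Tool frame: the origin (TCP) lies on the front face of the gripper's body, between the roots of the fingers; the fingertips stand 80 mm ahead of it and the grasp point (between the pads) lies 61 mm ahead of it (env.grip_point_offset is the distance from the TCP to the grasp point, in m); z points along the fingers, y is the line along which they close (so a half turn about z gives the same grasp; the last joint's range is limited). The gripper opens to 88 mm and grips with 3 to 60 N. Pads are 20 mm wide; open, the fingers measure 115 mm over their backs; the gripper's body (75 mm by 178 mm) begins 61 mm behind the grasp point.
Start: joints at [-1.389, 0.091, 1.231, -0, 1.82, -0.057], TCP at [0.142, -0.583, 0.303] pointing down, gripper open.
Joint ranges: [-2.87, 2.87], [-0.86, 2.18], [0.17, 2.46], [-1.51, 4.65], [0.06, 2.69], [-2.65, 2.65]. Speed limits (rad/s): [2.57, 2.57, 3.01, 3.14, 3.14, 3.14].

INTERFACE

Orientations are given as a unit quaternion [x, y, z, w].
In Python, from rig import env gives the robot as it stands.
- The arm moves only by the tool servo_tool, never from a script. Its argument "steps" is a list of rows, each an object of numbers: "dx", "dy", "dz": the shift along the tool's x, y, z normalised to -1 to 1, where 1 is 0.4 m; "rx", "ry", "rz": the turn, a rotation vector about the tool's x, y, z normalised to -1 to 1, where 1 is 120 degrees; "jaw": the closure, from 0 (fully open) to 1 (shut). In form: [{"dx": .., "dy": .., "dz": .., "rx": .., "ry": .., "rz": .., "jaw": ..}, ...]. A call has 1 to 5 rows; each row is the pose to reach, as a shift and turn from the pose commanded when the call began, along the tool's axes at that moment; what a row does not reach only later rows make up. A row lasts 1/8 s, in which the tool goes at most 62.5 mm and 10.7 degrees, less where a joint would pass 70% of its speed; a pose out of reach is approached as far as the arm can. A call with a number of a shift or a turn outside -1 to 1 is refused whole. A call with a gripper value outside its range is refused whole. The fingers move at their own pace and stop on an object; "grip_force" is the grip in N (left out, the last holds). Time passes only in rows, so rows that repeat a pose let the fingers close. It gives the time, the measured TCP pose, the force, the opening and the grip force at its end, in the units of the state.
- env.get_state(): the state, without advancing time (a new reading comes with each control period).
- env.get_image(name): name is "side" or "top" or "wrist"; returns the picture (400x640x3 uint8, red, green, blue); there is no depth.
- env.camera_model(name): a dict with "camera_matrix" (3x3 intrinsics, pixels), "view" (4x4, takes a point from world to camera coordinates); the wrist camera has in their place "tool_from_camera" (4x4, takes a point from camera to tool coordinates, whose origin is the TCP and whose axes are the flange's). Camera axes: x right, y up, looking along -z (the intrinsics and any distortion apply to the point x, -y, -z); pixel columns grow to the right and rows downward; lengths in m; the calibration is good to about 2 mm. The wrist camera is an equidistant fisheye: a pixel r from the principal point sees the ray r / f radians off the axis. A picture is of the moment at which its call begins: read the wrist's pose just before it. camera_model takes no time and is no camera call.
- env.sign_off(): hands the job in; it is judged then, once.
The state is a dict: "clock": time; "joint_pos": joint angles; "qd": joint speeds; "effort": joint torques, N m; "ee_pos": TCP position; "ee_rot": TCP orientation; "force": force on the tool from outside, world axes, zero at the start; "torque": the same for the moment, N m; "grip_width": finger opening in m; "finger_force": force on a finger pad.
Only numpy, scipy, OpenCV 4.12 (cv2) and the standard library are available. Lean on these libraries where they do the work, as an engineer would, in place of code of your own. Each camera call takes 0.05 s, during which the arm holds its last target. There are 200 camera calls.

TASK

Check that the screw of the specimen clamp is tight: fit the two-armed key squarely down over the screw's flat head, load it clockwise (seen from above) to about 0.9 N m and keep that load on for a good second without letting it drop below 0.6 N m; never load the screw beyond 1.2 N m, nor by more than 0.6 N m the other way. Then unload the screw, take the key off and lay it flat on the worktop clear of the clamp, its underside down, leaving the other things where they are.

Things in the scene. Friction and masses are not known exactly. Their poses are not given: they have to be found in the camera images.
- clamp: Fixed clamp block: dark steel base plate 116 (x) x 64 (y) x 10 mm, on it a 30 mm specimen mount (x = +34 mm) and a spacer (x = -36 mm) under an aluminium strap 102 x 28 mm whose top is 34 mm up; the one screw stands in the strap's middle. Origin: centre of the plate's underside, on the screw's axis; x along the strap, z up.
- screw_head (a point): Centre of the top of the screw's round flange (40 mm across, 39 mm above the worktop). From here the head, a flat upright tang 44 mm long (along the clamp's x) and 10 mm thick, rises 13 mm; its upper edge is rounded to 5 mm radius as a lead-in.
- screw (a joint): Twist of the screw, rad, + clockwise from above (tightening), 0 unloaded. It is tight: it does not turn but winds up elastically and springs back at once: 0.6 N m = 0.0050, 0.9 N m = 0.0075, 1.2 N m = 0.0100 rad, too little to read surely: feel the force. Torque is force times distance from the screw's axis: 0.9 N m is 12 N square on an arm of the key at 75 mm.
- key: Loose steel key, about 0.18 kg: a block 60 (x) x 24 (y) x 20 mm, on it a grip 36 x 24 mm up to 42 mm; grip across the 24 mm. A closed slot in the underside, 48 (x) x 12 (y) mm, 15 mm deep, goes over the screw's tang, either way round; fitted, the underside rests on the flange. 1 mm play each side: some 0.05 rad of free turn before it bears. Origin: centre of the underside; z up.
- key_arm_a (a point): Point on the axis of the key's +x arm, 75 mm from the key's centre, to push on sideways. The round arms, 10 mm in diameter, run along +x and -x, 8 mm above the underside, and end in 15 mm balls at 95 mm. Being balanced, the fitted key stays level on the screw when let go.
- key_arm_b (a point): The same on the -x arm.
- mount_b: Bystander, leave alone: black 30 mm specimen mount, 19 mm tall. Origin: centre of its underside.
- mount_c: Bystander, leave alone: red 30 mm specimen mount, 15 mm tall. Origin: centre of its underside.
- spare_eyepiece: Bystander, leave alone: black eyepiece, 34 x 51 mm tall. Origin: centre of its underside.
- objective_can: Bystander, leave alone: black screw-cap can, 37 x 54 mm tall. Origin: centre of its underside.
- hex_keys: Bystander, leave alone: folding hex key set, 20 x 62 x 18 mm. Origin: centre of its underside.
- petri_dish: Bystander, leave alone: clear flat dish, 64 mm across, 14 mm tall. Origin: centre of its underside.
- tweezers: Bystander, leave alone: steel tweezers, 123 mm long, 13 mm tall. Origin: centre of its underside.
- clay_tin: Bystander, leave alone: white round tin, 64 mm across, 27 mm tall. Origin: centre of its underside.

How it is judged:
By the outcome, as a careful person would: the job done as asked, in the order asked, and still so for the second after the job is handed in, with the robot touching nothing.
It also fails if it takes over 72 s, if anything falls off the work surface, if the arm or the gripper's body presses on something with over 40 N, if the wrist force passes 120 N, or if a joint passes its speed limit or range.

## Working session

There is one attempt and no reset: what is moved stays moved. The work goes in short steps, Python scripts to look and compute and a tool call to move; the robot and the scene stay as the last step left them, time stands still between calls to the robot, and variables do not carry over. Pictures are saved under pics/ and viewed, at most 10 in all, crops included, and the job is handed in when it is done.

Besides the shell and the picture viewer there is one more tool, called after "Request:" as name(argument=value, ...), one argument or row to a line, values as JSON. servo_tool: Moves the arm, as the interface text tells. Scaled input: -1 to 1 covers 0.4 m each way for a shift and 120 degrees each way for a turn. Its arguments: {"type":"object","properties":{"steps":{"type":"array"},"grip_force":{"type":"number"}},"required":["steps"]}

```bash
mkdir -p pics; ls; python3 - <<'E'
from rig import env
import cv2,numpy as np
s=env.get_state();print({k:np.round(v,4).tolist() for k,v in s.items()})
for n in("top","side"):
    cv2.imwrite(f"pics/{n}0.png",cv2.cvtColor(env.get_image(n),cv2.COLOR_RGB2BGR))
    m=env.camera_model(n);print(n,{k:np.round(v,4).tolist() if not isinstance(v,str) else v for k,v in m.items()})
print(env.camera_model("wrist"),env.grip_point_offset)
E
```

```text
pics
{'clock': 0.0, 'joint_pos': [-1.3887, 0.0918, 1.2319, -0.0, 1.8198, -0.0567], 'qd': [-0.0012, 0.0013, 0.0009, -0.0008, -0.0002, -0.001], 'effort': [-0.0001, -44.6446, -40.6443, 0.0698, 0.0291, -0.0001], 'ee_pos': [0.1419, -0.5828, 0.3015], 'ee_rot': [0.9929, 0.1191, -0.0001, -0.001], 'force': [0.1047, -0.2236, -0.1113], 'torque': [0.0323, -0.0248, -0.0092], 'finger_force': 0.0, 'grip_width': 0.0876}
top {'camera_matrix': [[503.7179, 0.0, 314.9354], [0.0, 503.7179, 191.467], [0.0, 0.0, 1.0]], 'view': [[-0.0213, -0.9998, 0.0017, -0.0382], [0.9945, -0.021, 0.1029, -0.4912], [-0.1028, 0.0038, 0.9947, -1.8239], [0.0, 0.0, 0.0, 1.0]]}
side {'camera_matrix': [[472.5225, 0.0, 316.7996], [0.0, 472.5225, 200.2272], [0.0, 0.0, 1.0]], 'view': [[-0.4196, 0.9077, 0.0061, 0.2343], [-0.6385, -0.2999, 0.7088, 0.2509], [0.6452, 0.2935, 0.7054, -1.6975], [0.0, 0.0, 0.0, 1.0]]}
{'camera_matrix': array([[309.70691629,   0.        , 314.7462361 ],
       [  0.        , 309.70691629, 192.07511462],
       [  0.        ,   0.        ,   1.        ]]), 'tool_from_camera': array([[ 9.67112002e-04,  9.53292608e-01,  3.02046797e-01,
         8.37523014e-02],
       [ 9.99999218e-01, -1.16131601e-03,  4.63380912e-04,
         1.18891238e-04],
       [ 7.92509379e-04,  3.02046113e-01, -9.53292986e-01,
        -8.12268695e-02],
       [ 0.00000000e+00,  0.00000000e+00,  0.00000000e+00,
         1.00000000e+00]])} 0.0613
```

View pics/top0.png

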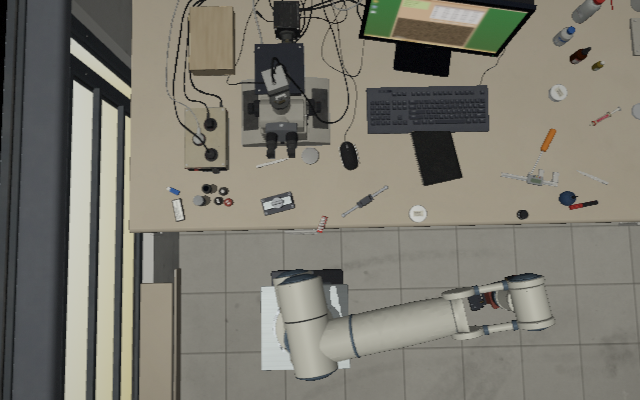

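View pics/side0.png

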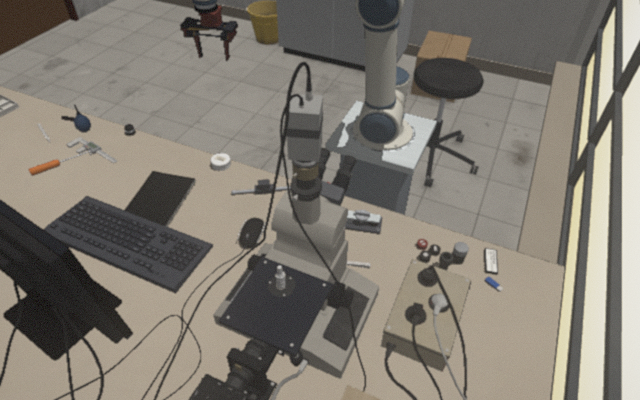

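The top view shows the clamp at about (278,203), and the key at (365,201) with its balls at (346,214) and (386,188). The can, eyepiece and mounts are near (215,195). The tin is at (418,213) and the microscope is just beyond the clamp. The side view confirms the key lies upright.

```bash
cat > h.py <<'E'
from rig import env
import cv2,numpy as np
from scipy.spatial.transform import Rotation as R
def ray(n,px,st=None):
    m=env.camera_model(n);K=m["camera_matrix"];u=(px[0]-K[0,2])/K[0,0];v=(px[1]-K[1,2])/K[1,1]
    if n=="wrist":
        r=np.hypot(u,v);k=np.sin(r)/r if r>1e-9 else 1
        d=np.array([u*k,-v*k,-np.cos(r)]);T=m["tool_from_camera"]
        Rt=R.from_quat(st["ee_rot"]).as_matrix()
        return Rt@T[:3,3]+st["ee_pos"],Rt@T[:3,:3]@d
    V=m["view"];d=np.array([u,-v,-1.]);return -V[:3,:3].T@V[:3,3],V[:3,:3].T@d
def hit(n,px,z,st=None):
    o,d=ray(n,px,st);return o+d*(z-o[2])/d[2]
def proj(n,P,st=None):
    m=env.camera_model(n);K=m["camera_matrix"]
    if n=="wrist":
        T=m["tool_from_camera"];Rt=R.from_quat(st["ee_rot"]).as_matrix()
        c=T[:3,:3].T@(Rt.T@(np.array(P)-st["ee_pos"])-T[:3,3]);a=np.arctan2(np.hypot(c[0],c[1]),-c[2]);p=np.array([c[0],-c[1]])/np.hypot(c[0],c[1])*a
    else:
        c=m["view"][:3,:3]@P+m["view"][:3,3];p=np.array([c[0],-c[1]])/-c[2]
    return p*K[0,0]+K[:2,2]
def snap(n,f=None):
    s=env.get_state();i=env.get_image(n)
    if f:cv2.imwrite(f"pics/{f}.png",cv2.cvtColor(i,cv2.COLOR_RGB2BGR))
    return s,i
def plan(s,pos,yaw):
    """shift/turn in tool units for TCP pos, tool down with tool-y axis at world angle yaw"""
    R0=R.from_quat(s["ee_rot"]);y=np.array([np.cos(yaw),np.sin(yaw),0]);z=np.array([0,0,-1.]);best=None
    for sg in(1,-1):
        Rt=R.from_matrix(np.stack([np.cross(sg*y,z),sg*y,z],1));rv=(R0.inv()*Rt).as_rotvec()
        print("d",np.round(R0.inv().apply(np.array(pos)-s["ee_pos"])/.4,4),"r",np.round(rv/np.radians(120),4))
def show(s):print({k:np.round(s[k],4).tolist() for k in("clock","ee_pos","ee_rot","force","torque","grip_width","finger_force")})
E
python3 - <<'E'
from h import *
for n,p,z in[("clamp",(278,203),.035),("key",(365,201),.03),("ballL",(346,214),.008),("ballR",(386,188),.008),("tin",(418,213),.027),("scopefront",(280,155),.03),("mount",(228,202),.015),("can",(200,200),.05),("edge",(330,226),0)]:print(n,hit("top",p,z).round(3))
s=env.get_state();plan(s,[.46,-.13,.30],np.arctan2(.1,-.1))
print(R.from_quat(s["ee_rot"]).as_matrix().round(3))
E
```

```text
clamp [0.45  0.087 0.035]
key [ 0.451 -0.231  0.03 ]
ballL [ 0.406 -0.162  0.008]
ballR [ 0.499 -0.313  0.008]
tin [ 0.403 -0.423  0.027]
scopefront [0.628 0.077 0.03 ]
mount [0.459 0.272 0.015]
can [0.465 0.367 0.05 ]
edge [ 0.363 -0.102  0.   ]
d [ 1.0404 -0.9119  0.0058] r [-4.000e-04  1.100e-03  1.239e+00]
d [ 1.0404 -0.9119  0.0058] r [-0.0008 -0.0003 -0.261 ]
[[ 0.972  0.237 -0.   ]
 [ 0.237 -0.972  0.002]
 [ 0.    -0.002 -1.   ]]
```

```bash
python3 - <<'E'
from h import *
s=env.get_state();plan(s,[.452,-.236,.25],np.radians(31.6))
E
```

```text
d [ 0.9583 -0.6589  0.1303] r [-5.000e-04 -8.000e-04 -8.993e-01]
d [ 0.9583 -0.6589  0.1303] r [-8.000e-04  5.000e-04  6.007e-01]
```

Request:
servo_tool(
  steps=[
    {"dx": 0.14, "dy": -0.09, "dz": 0.02, "rz": -0.088},
    {"dx": 0.29, "dy": -0.19, "dz": 0.04, "rz": -0.176},
    {"dx": 0.43, "dy": -0.29, "dz": 0.06, "rz": -0.264},
    {"dx": 0.56, "dy": -0.39, "dz": 0.08, "rz": -0.352},
    {"dx": 0.68, "dy": -0.48, "dz": 0.1, "rz": -0.44},
  ],
)

```text
invalid input
```

```bash
python3 - <<'E'
from h import *
s=env.get_state();show(s);plan(s,[.452,-.236,.25],np.radians(31.6))
E
```

```text
{'clock': 0.1, 'ee_pos': [0.1419, -0.5828, 0.3016], 'ee_rot': [0.9929, 0.1191, -0.0, -0.0009], 'force': [0.309, -0.4666, -0.0398], 'torque': [-0.0814, -0.0291, 0.0082], 'grip_width': 0.0879, 'finger_force': 0.0}
d [ 0.9583 -0.6589  0.1303] r [-5.000e-04 -8.000e-04 -8.993e-01]
d [ 0.9583 -0.6589  0.1303] r [-8.000e-04  5.000e-04  6.007e-01]
```

All the row fields may be required.

Request:
servo_tool(
  steps=[
    {"dx": 0.14, "dy": -0.09, "dz": 0.02, "rx": 0, "ry": 0, "rz": -0.088, "jaw": 0},
    {"dx": 0.29, "dy": -0.19, "dz": 0.04, "rx": 0, "ry": 0, "rz": -0.176, "jaw": 0},
    {"dx": 0.43, "dy": -0.29, "dz": 0.06, "rx": 0, "ry": 0, "rz": -0.264, "jaw": 0},
    {"dx": 0.56, "dy": -0.39, "dz": 0.08, "rx": 0, "ry": 0, "rz": -0.352, "jaw": 0},
    {"dx": 0.68, "dy": -0.48, "dz": 0.1, "rx": 0, "ry": 0, "rz": -0.44, "jaw": 0},
  ],
  grip_force=30,
)

```text
clock: 0.72
ee_pos: [0.3472, -0.3479, 0.265]
ee_rot: [0.835, 0.551, 0.0, -0.0]
force: [1.4, -0.4, -0.1]
grip_width: 0.0878
finger_force: 0.0
```

```bash
python3 - <<'E'
from h import *
s=env.get_state();show(s);plan(s,[.452,-.236,.25],np.radians(31.6))
E
```

```text
{'clock': 0.725, 'ee_pos': [0.3472, -0.3479, 0.265], 'ee_rot': [0.8348, 0.5506, 0.0, -0.0001], 'force': [1.3613, -0.4251, -0.0944], 'torque': [-0.0322, -0.0803, -0.0088], 'grip_width': 0.0878, 'finger_force': 0.0}
d [0.3604 0.1307 0.0375] r [-0.000e+00 -1.000e-04 -4.566e-01]
d [0.3604 0.1307 0.0375] r [-2.0000e-04  1.0000e-04  1.0434e+00]
```

Request:
servo_tool(
  steps=[
    {"dx": 0.08, "dy": 0.03, "dz": 0.01, "rx": 0, "ry": 0, "rz": -0.088, "jaw": 0},
    {"dx": 0.16, "dy": 0.06, "dz": 0.02, "rx": 0, "ry": 0, "rz": -0.176, "jaw": 0},
    {"dx": 0.24, "dy": 0.09, "dz": 0.03, "rx": 0, "ry": 0, "rz": -0.264, "jaw": 0},
    {"dx": 0.32, "dy": 0.12, "dz": 0.036, "rx": 0, "ry": 0, "rz": -0.352, "jaw": 0},
    {"dx": 0.35, "dy": 0.13, "dz": 0.036, "rx": 0, "ry": 0, "rz": -0.44, "jaw": 0},
  ],
)

```text
clock: 1.35
ee_pos: [0.4507, -0.2405, 0.2503]
ee_rot: [0.502, 0.865, 0.0, -0.001]
force: [-0.1, 0.0, -0.5]
grip_width: 0.0879
finger_force: 0.0
```

```bash
python3 - <<'E'
from h import *
s,i=snap("wrist","w1");show(s)
E
```

```text
{'clock': 1.35, 'ee_pos': [0.4507, -0.2405, 0.2503], 'ee_rot': [0.5019, 0.8649, 0.0002, -0.0008], 'force': [-0.1218, 0.0466, -0.5348], 'torque': [-0.003, -0.1045, 0.0265], 'grip_width': 0.0879, 'finger_force': 0.0}
```

View pics/w1.png

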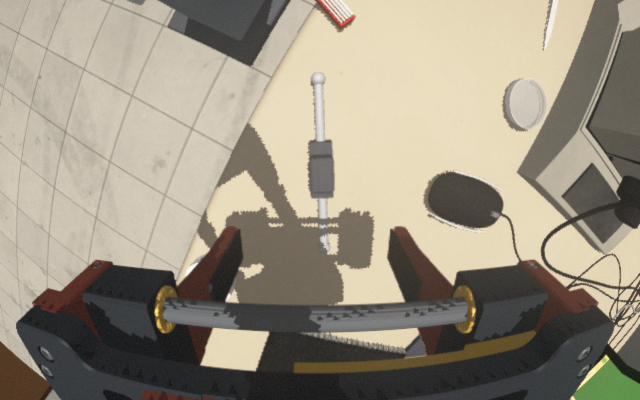

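The wrist view shows the key lying flat, balls at (318,78) and (324,243), grip centred around (321,168). The fingers straddle its line.

```bash
python3 - <<'E'
from h import *
s=env.get_state()
a=hit("wrist",(318,78),.008,s);b=hit("wrist",(324.5,243),.008,s);c=(a+b)/2;d=a-b
print(a,b,c,np.linalg.norm(d),np.degrees(np.arctan2(d[1],d[0])))
i=cv2.cvtColor(cv2.imread("pics/w1.png"),cv2.COLOR_BGR2HSV)
m=((i[...,2]<135)&(i[...,2]>85)&(i[...,1]<60)).astype(np.uint8)[120:210,295:345]
n,l,st,ce=cv2.connectedComponentsWithStats(m);j=1+st[1:,4].argmax();print(st[j],ce[j]+[295,120],hit("wrist",ce[j]+[295,120],.042,s))
yaw=np.arctan2(d[1],d[0])-np.pi/2
print("mid arms",np.degrees(yaw));plan(s,[c[0],c[1],.10],yaw)
E
```

```text
[ 0.40214397 -0.14850712  0.008     ] [ 0.50216024 -0.30412259  0.008     ] [ 0.4521521  -0.22631485  0.008     ] 0.18498494430141585 122.72942845755944
[  13   20   26   58 1321] [320.71082513 169.11506435] [ 0.44881373 -0.22389996  0.042     ]
mid arms 32.729428457559436
d [0.0279 0.0195 0.376 ] r [ 0.0001 -0.0008 -0.0213]
d [0.0279 0.0195 0.376 ] r [-1.2000e-03 -2.0000e-04  1.4787e+00]
```

Request:
servo_tool(
  steps=[
    {"dx": 0.026, "dy": 0.02, "dz": 0.1, "rx": 0, "ry": 0, "rz": -0.021, "jaw": 0},
    {"dx": 0.026, "dy": 0.02, "dz": 0.22, "rx": 0, "ry": 0, "rz": -0.021, "jaw": 0},
    {"dx": 0.026, "dy": 0.02, "dz": 0.33, "rx": 0, "ry": 0, "rz": -0.021, "jaw": 0},
    {"dx": 0.026, "dy": 0.02, "dz": 0.39, "rx": 0, "ry": 0, "rz": -0.021, "jaw": 0},
    {"dx": 0.026, "dy": 0.02, "dz": 0.39, "rx": 0, "ry": 0, "rz": -0.021, "jaw": 0.3},
  ],
)

```text
clock: 2.02
ee_pos: [0.4502, -0.2286, 0.0926]
ee_rot: [0.487, 0.873, 0.0, -0.003]
force: [-0.6, -0.9, -0.2]
grip_width: 0.0811
finger_force: 0.0
```

Request:
servo_tool(
  steps=[
    {"dx": 0, "dy": 0, "dz": 0, "rx": 0, "ry": 0, "rz": 0, "jaw": 0.6},
    {"dx": 0, "dy": 0, "dz": 0, "rx": 0, "ry": 0, "rz": 0, "jaw": 1},
    {"dx": 0, "dy": 0, "dz": 0, "rx": 0, "ry": 0, "rz": 0, "jaw": 1},
    {"dx": 0, "dy": 0, "dz": 0, "rx": 0, "ry": 0, "rz": 0, "jaw": 1},
    {"dx": 0, "dy": 0, "dz": 0, "rx": 0, "ry": 0, "rz": 0, "jaw": 1},
  ],
  grip_force=40,
)

```text
clock: 2.65
ee_pos: [0.4518, -0.2291, 0.0954]
ee_rot: [0.486, 0.874, 0.0, 0.0]
force: [-0.4, -1.0, -0.3]
grip_width: 0.0312
finger_force: 0.0
```

Request:
servo_tool(
  steps=[
    {"dx": 0, "dy": 0, "dz": 0.004, "rx": 0, "ry": 0, "rz": 0, "jaw": 1},
    {"dx": 0, "dy": 0, "dz": 0.004, "rx": 0, "ry": 0, "rz": 0, "jaw": 1},
    {"dx": 0, "dy": 0, "dz": 0.004, "rx": 0, "ry": 0, "rz": 0, "jaw": 1},
  ],
)

```text
clock: 3.02
ee_pos: [0.4519, -0.2292, 0.0942]
ee_rot: [0.486, 0.874, -0.0, 0.0]
force: [-2.2, 0.1, 5.0]
grip_width: 0.0235
finger_force: 40.0
```

Request:
servo_tool(
  steps=[
    {"dx": 0, "dy": 0, "dz": -0.05, "rx": 0, "ry": 0, "rz": 0, "jaw": 1},
    {"dx": 0, "dy": 0, "dz": -0.15, "rx": 0, "ry": 0, "rz": 0, "jaw": 1},
    {"dx": 0, "dy": 0, "dz": -0.25, "rx": 0, "ry": 0, "rz": 0, "jaw": 1},
    {"dx": 0, "dy": 0, "dz": -0.33, "rx": 0, "ry": 0, "rz": 0, "jaw": 1},
    {"dx": 0, "dy": 0, "dz": -0.33, "rx": 0, "ry": 0, "rz": 0, "jaw": 1},
  ],
)

```text
clock: 3.65
ee_pos: [0.4526, -0.2295, 0.2277]
ee_rot: [0.486, 0.874, -0.0, 0.002]
force: [-0.8, -0.5, -2.4]
grip_width: 0.0237
finger_force: 40.0
```

```bash
python3 - <<'E'
from h import *
s=env.get_state();show(s)
plan(s,[.44,.04,.235],np.radians(17))
E
```

```text
{'clock': 3.65, 'ee_pos': [0.4526, -0.2295, 0.2277], 'ee_rot': [0.4863, 0.8738, -0.0, 0.0023], 'force': [-0.7869, -0.4611, -2.4352], 'torque': [0.0007, -0.0986, -0.0015], 'grip_width': 0.0237, 'finger_force': 39.9994}
d [ 0.5891  0.3285 -0.02  ] r [0.0013 0.0018 0.1234]
d [ 0.5891  0.3285 -0.02  ] r [-0.0026  0.0018 -1.3766]
```

Request:
servo_tool(
  steps=[
    {"dx": 0.1, "dy": 0.05, "dz": 0, "rx": 0, "ry": 0, "rz": 0.05, "jaw": 1},
    {"dx": 0.22, "dy": 0.11, "dz": 0, "rx": 0, "ry": 0, "rz": 0.1, "jaw": 1},
    {"dx": 0.34, "dy": 0.17, "dz": 0, "rx": 0, "ry": 0, "rz": 0.123, "jaw": 1},
    {"dx": 0.45, "dy": 0.23, "dz": 0, "rx": 0.001, "ry": 0.001, "rz": 0.123, "jaw": 1},
    {"dx": 0.51, "dy": 0.26, "dz": 0, "rx": 0.001, "ry": 0.001, "rz": 0.123, "jaw": 1},
  ],
)

```text
clock: 4.28
ee_pos: [0.4317, 0.0013, 0.2227]
ee_rot: [0.594, 0.805, -0.001, -0.003]
force: [0.2, -0.9, -1.9]
grip_width: 0.0239
finger_force: 40.0
```

Request:
servo_tool(
  steps=[
    {"dx": 0, "dy": 0, "dz": 0, "rx": 0, "ry": 0, "rz": 0, "jaw": 1},
    {"dx": 0, "dy": 0, "dz": 0, "rx": 0, "ry": 0, "rz": 0, "jaw": 1},
  ],
)

```text
clock: 4.53
ee_pos: [0.4324, -0.0015, 0.224]
ee_rot: [0.595, 0.804, -0.001, -0.002]
force: [-0.6, 0.4, -0.2]
grip_width: 0.0239
finger_force: 40.0
```

```bash
python3 - <<'E'
from h import *
s,i=snap("wrist","w2");show(s)
E
```

```text
{'clock': 4.525, 'ee_pos': [0.4324, -0.0015, 0.224], 'ee_rot': [0.5945, 0.8041, -0.0012, -0.0022], 'force': [-0.6052, 0.4047, -0.1872], 'torque': [-0.0534, -0.132, -0.0166], 'grip_width': 0.0239, 'finger_force': 39.9992}
```

View pics/w2.png

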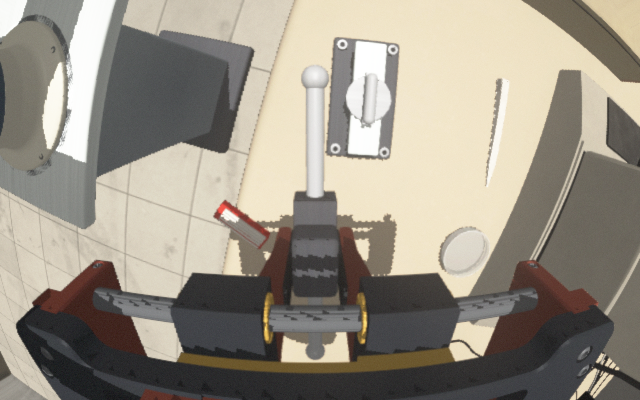

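The wrist view shows the clamp with plate bolts at (342,44), (394,49), (335,149) and (386,152). The tang runs from (372,73) to (368,124). The key is held straight, with its far ball at (315,76).

```bash
python3 - <<'E'
from h import *
s=env.get_state()
B=[hit("wrist",p,.012,s) for p in[(342,44),(394,49),(335,149),(386,152)]];B=np.array(B)
c=B.mean(0);d=(B[0]+B[1]-B[2]-B[3])/2;print(c,np.linalg.norm(d),np.degrees(np.arctan2(d[1],d[0])))
t=[hit("wrist",p,.05,s) for p in[(371.5,74),(368.5,124)]];d2=t[0]-t[1];print((t[0]+t[1])/2,np.linalg.norm(d2),np.degrees(np.arctan2(d2[1],d2[0])))
yaw=np.arctan2(d[1],d[0])-np.pi/2
k=[hit("wrist",(315,76),s["ee_pos"][2]-.086,s)];print(R.from_quat(s["ee_rot"]).inv().apply(k[0]-s["ee_pos"]))
ty=np.array([np.cos(yaw),np.sin(yaw),0]);c[2]=0
# offset: screw at tool y=+45mm, tool x=+20
tx=np.array([-np.sin(yaw),np.cos(yaw),0])
print(tx,ty);plan(s,c-.045*ty-.02*tx+[0,0,.165],yaw)
E
```

```text
[0.45282156 0.09188595 0.012     ] 0.10098895069753089 103.85507688810627
[0.45132381 0.09090249 0.05      ] 0.041907780960673845 104.65644243666854
[0.09490766 0.00036484 0.08618626]
[-0.23946687  0.97090454  0.        ] [0.97090454 0.23946687 0.        ]
d [0.165  0.0025 0.1488] r [-0.002  -0.0009  0.0261]
d [0.165  0.0025 0.1488] r [ 1.4000e-03 -3.0000e-03 -1.4739e+00]
```

Request:
servo_tool(
  steps=[
    {"dx": 0.06, "dy": 0, "dz": 0.05, "rx": -0.002, "ry": -0.001, "rz": 0.026, "jaw": 1},
    {"dx": 0.13, "dy": 0.003, "dz": 0.1, "rx": -0.002, "ry": -0.001, "rz": 0.026, "jaw": 1},
    {"dx": 0.165, "dy": 0.003, "dz": 0.149, "rx": -0.002, "ry": -0.001, "rz": 0.026, "jaw": 1},
    {"dx": 0.165, "dy": 0.003, "dz": 0.149, "rx": -0.002, "ry": -0.001, "rz": 0.026, "jaw": 1},
    {"dx": 0.165, "dy": 0.003, "dz": 0.149, "rx": -0.002, "ry": -0.001, "rz": 0.026, "jaw": 1},
  ],
)

```text
clock: 5.2
ee_pos: [0.4147, 0.0618, 0.1667]
ee_rot: [0.616, 0.787, 0.001, 0.001]
force: [0.9, 0.8, -2.6]
grip_width: 0.0238
finger_force: 40.0
```

```bash
python3 - <<'E'
from h import *
s,i=snap("wrist","w3");show(s)
E
```

```text
{'clock': 5.2, 'ee_pos': [0.4147, 0.0618, 0.1667], 'ee_rot': [0.6164, 0.7874, 0.0007, 0.0012], 'force': [0.8524, 0.7519, -2.6233], 'torque': [-0.0976, -0.0915, -0.0265], 'grip_width': 0.0238, 'finger_force': 39.9994}
```

View pics/w3.png

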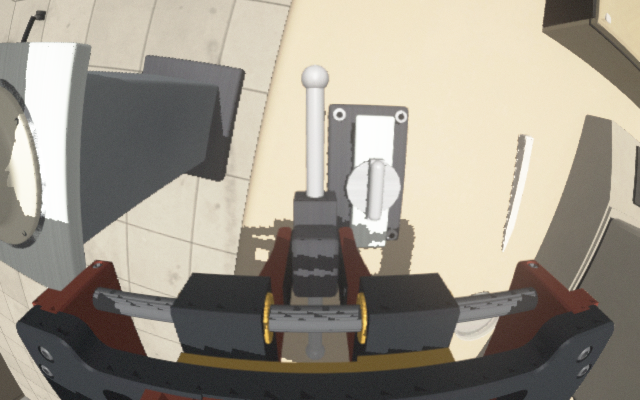

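The key is beside the clamp. The tang is seen whole from about (377,158) to (374,219), with the flange centred near (373,188) and the key's arm from (315,76) to (315,195). I'll enlarge it to read the ends.

```bash
python3 - <<'E'
import cv2
i=cv2.imread("pics/w3.png");cv2.imwrite("pics/w3c.png",cv2.resize(i[60:230,300:420],None,fx=3.5,fy=3.5,interpolation=cv2.INTER_CUBIC))
E
```

```text
(no output)
```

View pics/w3c.png

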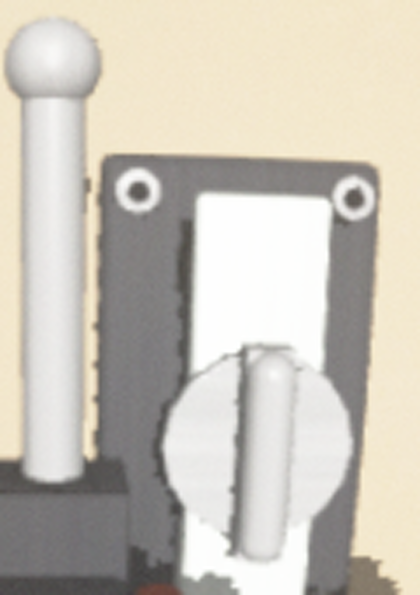

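In the crop, the ball is at (53,60) and the arm axis is x≈53 straight down. The tang ridge runs from about (272,365) to (263,558), and the flange circle is centred near (257,446).

```bash
python3 - <<'E'
from h import *
s=env.get_state();Q=R.from_quat(s["ee_rot"]).inv()
f=lambda c,z:Q.apply(hit("wrist",(300+(c[0]+.5)/3.5-.5,60+(c[1]+.5)/3.5-.5),z,s)-s["ee_pos"])*1000
zk=s["ee_pos"][2]-.086
print("ball",f((53,60),zk),"arm root",f((53,465),zk))
for l,r in[((247,390),(297,390)),((239,520),(290,520))]:print("tang axis",(f(l,.047)+f(r,.047))/2,f(r,.047)-f(l,.047))
print("near end",f((263,558),.052),"far end bottom",f((270,350),.039),f((270,365),.052))
print("flange",f((257,446),.039),(f((162,446),.039)+f((352,446),.039))/2,f((352,446),.039)-f((162,446),.039))
b=[f(p,.012) for p in((138,190),(354,199))];print("bolts",b,b[1]-b[0])
E
```

```text
ball [94.47918726  0.2458723  85.9087479 ] arm root [30.30504268  0.3091852  85.97176155]
tang axis [ 34.7127729   42.76266091 120.11762583] [0.09342529 9.9558045  0.03098461]
tang axis [  7.86073532  42.88281147 120.14428463] [-0.0803282  10.52887948  0.03294348]
near end [  1.67448067  42.05122885 115.14771751] far end bottom [ 40.98791567  43.59905351 128.11413701] [ 40.75357883  41.04020037 115.10630962]
flange [ 20.98805818  41.96703076 128.12861941] [ 20.99832276  42.30592914 128.1296672 ] [ 0.07781225 39.83059223  0.12425108]
bolts [array([ 70.79072374,  18.71297529, 155.00742996]), array([ 70.25352958,  67.09778866, 155.15898419])] [-0.53719416 48.38481336  0.15155423]
```

Request:
servo_tool(
  steps=[
    {"dx": 0.02, "dy": 0.05, "dz": 0, "rx": 0, "ry": 0, "rz": 0, "jaw": 1},
    {"dx": 0.054, "dy": 0.1055, "dz": 0.01, "rx": 0, "ry": 0, "rz": 0, "jaw": 1},
    {"dx": 0.054, "dy": 0.1055, "dz": 0.03, "rx": 0, "ry": 0, "rz": 0, "jaw": 1},
    {"dx": 0.054, "dy": 0.1055, "dz": 0.035, "rx": 0, "ry": 0, "rz": 0, "jaw": 1},
    {"dx": 0.054, "dy": 0.1055, "dz": 0.035, "rx": 0, "ry": 0, "rz": 0, "jaw": 1},
  ],
)

```text
clock: 5.88
ee_pos: [0.4497, 0.0931, 0.1521]
ee_rot: [0.616, 0.787, 0.0, 0.001]
force: [0.0, 0.5, -2.0]
grip_width: 0.0241
finger_force: 40.0
```

```bash
python3 - <<'E'
from h import *
s,i=snap("wrist");show(s)
cv2.imwrite("pics/w4.png",cv2.cvtColor(cv2.resize(i[60:230,250:390],None,fx=3.5,fy=3.5,interpolation=cv2.INTER_CUBIC),cv2.COLOR_RGB2BGR))
R0=R.from_quat([.6164,.7874,.0007,.0012]);p=np.array([.4147,.0618,.1667])
print(R0.inv().apply(s["ee_pos"]-p)*1000,np.degrees((R0.inv()*R.from_quat(s["ee_rot"])).as_rotvec()))
E
```

```text
{'clock': 5.875, 'ee_pos': [0.4497, 0.0931, 0.1521], 'ee_rot': [0.6165, 0.7874, 0.0004, 0.0007], 'force': [0.0481, 0.5162, -1.9901], 'torque': [-0.0289, -0.099, 0.007], 'grip_width': 0.0241, 'finger_force': 39.9993}
[21.97665385 41.46528143 14.65532582] [0.06438941 0.02874441 0.00755532]
```

View pics/w4.png

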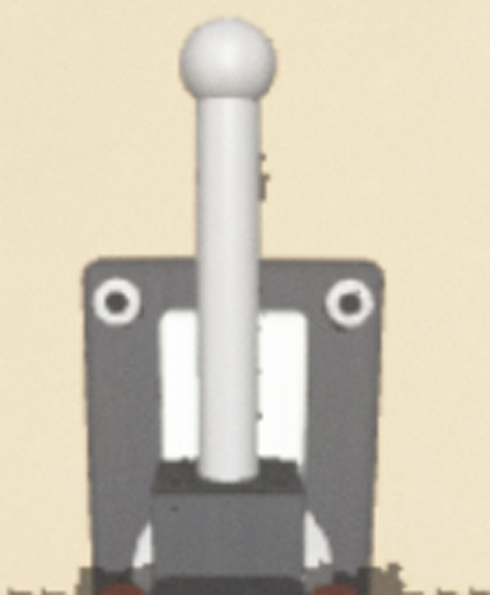

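The key is over the screw. The arm is at x≈228, and the strap, flange and bolts are centred at x≈233, so it needs about 0.9 mm more along tool y. The yaw is square.

Request:
servo_tool(
  steps=[
    {"dx": -0.001, "dy": 0.0022, "dz": 0, "rx": 0, "ry": 0, "rz": 0, "jaw": 1},
    {"dx": -0.001, "dy": 0.0022, "dz": 0.008, "rx": 0, "ry": 0, "rz": 0, "jaw": 1},
    {"dx": -0.001, "dy": 0.0022, "dz": 0.015, "rx": 0, "ry": 0, "rz": 0, "jaw": 1},
    {"dx": -0.001, "dy": 0.0022, "dz": 0.02, "rx": 0, "ry": 0, "rz": 0, "jaw": 1},
  ],
)

```text
clock: 6.42
ee_pos: [0.4509, 0.0935, 0.1438]
ee_rot: [0.616, 0.788, 0.0, 0.001]
force: [0.1, -0.8, -1.3]
grip_width: 0.0239
finger_force: 40.0
```

```bash
python3 - <<'E'
from h import *
show(env.get_state())
E
```

```text
{'clock': 6.425, 'ee_pos': [0.4509, 0.0935, 0.1438], 'ee_rot': [0.6162, 0.7876, 0.0005, 0.0005], 'force': [0.0505, -0.8161, -1.2596], 'torque': [-0.0784, -0.0357, -0.0703], 'grip_width': 0.0239, 'finger_force': 39.9994}
```

Request:
servo_tool(
  steps=[
    {"dx": 0, "dy": 0, "dz": 0.007, "rx": 0, "ry": 0, "rz": 0, "jaw": 1},
    {"dx": 0, "dy": 0, "dz": 0.014, "rx": 0, "ry": 0, "rz": 0, "jaw": 1},
    {"dx": 0, "dy": 0, "dz": 0.018, "rx": 0, "ry": 0, "rz": 0, "jaw": 1},
    {"dx": 0, "dy": 0, "dz": 0.018, "rx": 0, "ry": 0, "rz": 0, "jaw": 1},
  ],
)

```text
clock: 6.92
ee_pos: [0.451, 0.0935, 0.1368]
ee_rot: [0.616, 0.788, 0.001, 0.001]
force: [0.1, 0.0, -2.0]
grip_width: 0.0238
finger_force: 40.0
```

```bash
python3 - <<'E'
from h import *
show(env.get_state())
E
```

```text
{'clock': 6.925, 'ee_pos': [0.451, 0.0935, 0.1368], 'ee_rot': [0.6162, 0.7876, 0.0005, 0.0006], 'force': [0.0901, 0.0343, -2.0232], 'torque': [-0.0353, -0.1144, -0.0412], 'grip_width': 0.0238, 'finger_force': 39.9993}
```

Request:
servo_tool(
  steps=[
    {"dx": 0, "dy": 0, "dz": 0.005, "rx": 0, "ry": 0, "rz": 0, "jaw": 1},
    {"dx": 0, "dy": 0, "dz": 0.009, "rx": 0, "ry": 0, "rz": 0, "jaw": 1},
    {"dx": 0, "dy": 0, "dz": 0.009, "rx": 0, "ry": 0, "rz": 0, "jaw": 1},
  ],
)

```text
clock: 7.3
ee_pos: [0.4511, 0.0935, 0.1333]
ee_rot: [0.616, 0.788, 0.001, 0.001]
force: [0.2, 0.8, -1.5]
grip_width: 0.0239
finger_force: 40.0
```

```bash
python3 - <<'E'
from h import *
show(env.get_state())
E
```

```text
{'clock': 7.3, 'ee_pos': [0.4511, 0.0935, 0.1333], 'ee_rot': [0.6162, 0.7876, 0.0006, 0.0007], 'force': [0.2454, 0.783, -1.4945], 'torque': [-0.0221, -0.0779, 0.0289], 'grip_width': 0.0239, 'finger_force': 39.9995}
```

Request:
servo_tool(
  steps=[
    {"dx": 0, "dy": 0, "dz": 0.002, "rx": 0, "ry": 0, "rz": 0, "jaw": 1},
    {"dx": 0, "dy": 0, "dz": 0.004, "rx": 0, "ry": 0, "rz": 0, "jaw": 1},
    {"dx": 0, "dy": 0, "dz": 0.004, "rx": 0, "ry": 0, "rz": 0, "jaw": 1},
  ],
)

```text
clock: 7.68
ee_pos: [0.4511, 0.0936, 0.1331]
ee_rot: [0.616, 0.788, 0.001, 0.001]
force: [-4.2, -0.7, 7.1]
grip_width: 0.024
finger_force: 40.0
```

Request:
servo_tool(
  steps=[
    {"dx": 0, "dy": 0, "dz": -0.003, "rx": 0, "ry": 0, "rz": 0, "jaw": 0.6},
    {"dx": 0, "dy": 0, "dz": -0.003, "rx": 0, "ry": 0, "rz": 0, "jaw": 0.4},
    {"dx": 0, "dy": 0, "dz": -0.003, "rx": 0, "ry": 0, "rz": 0, "jaw": 0.4},
    {"dx": 0, "dy": 0, "dz": -0.06, "rx": 0, "ry": 0, "rz": 0, "jaw": 0.4},
    {"dx": 0, "dy": 0, "dz": -0.14, "rx": 0, "ry": 0, "rz": 0, "jaw": 0.4},
  ],
)

```text
clock: 8.3
ee_pos: [0.4504, 0.0935, 0.1871]
ee_rot: [0.616, 0.788, -0.0, -0.0]
force: [0.1, 0.1, 0.3]
grip_width: 0.0526
finger_force: 0.0
```

Request:
servo_tool(
  steps=[
    {"dx": 0.06, "dy": -0.03, "dz": 0, "rx": 0, "ry": 0, "rz": 0, "jaw": 1},
    {"dx": 0.188, "dy": -0.085, "dz": 0, "rx": 0, "ry": 0, "rz": 0, "jaw": 1},
    {"dx": 0.188, "dy": -0.085, "dz": 0, "rx": 0, "ry": 0, "rz": 0, "jaw": 1},
    {"dx": 0.188, "dy": -0.085, "dz": 0, "rx": 0, "ry": 0, "rz": 0, "jaw": 1},
    {"dx": 0.188, "dy": -0.085, "dz": 0, "rx": 0, "ry": 0, "rz": 0, "jaw": 1},
  ],
)

```text
clock: 8.93
ee_pos: [0.4004, 0.1576, 0.1875]
ee_rot: [0.617, 0.787, 0.0, 0.001]
force: [0.2, 0.5, -0.2]
grip_width: 0.0061
finger_force: 0.0
```

```bash
python3 - <<'E'
from h import *
s,i=snap("wrist","w5");show(s)
R0=R.from_quat([.6162,.7876,.0006,.0007]);p=np.array([.4511,.0935,.1333])
print(R0.inv().apply(s["ee_pos"]-p)*1000)
E
```

```text
{'clock': 8.925, 'ee_pos': [0.4004, 0.1576, 0.1875], 'ee_rot': [0.6167, 0.7872, 0.0004, 0.0008], 'force': [0.1581, 0.4665, -0.2299], 'torque': [0.0037, -0.1157, -0.0042], 'grip_width': 0.0061, 'finger_force': 0.0}
[ 74.3812673  -33.71695485 -54.33417147]
```

View pics/w5.png

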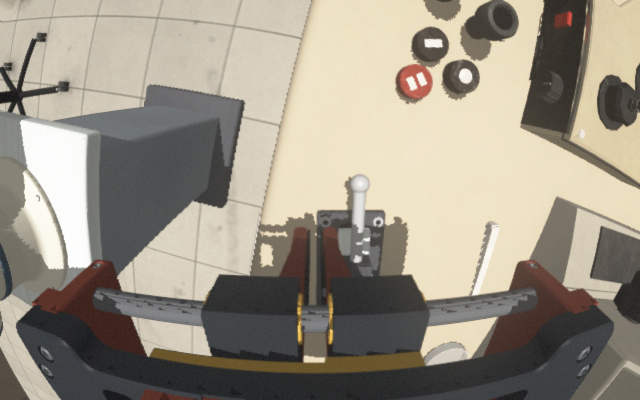

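The key sits level on the screw, with its ball at (360,184). The closed fingers stand to the left of its arm with clear space below. Next I lower them and push to the right, along tool +y.

Request:
servo_tool(
  steps=[
    {"dx": 0.002, "dy": 0, "dz": 0.06, "rx": 0, "ry": 0, "rz": 0, "jaw": 1},
    {"dx": 0.002, "dy": 0, "dz": 0.13, "rx": 0, "ry": 0, "rz": 0, "jaw": 1},
    {"dx": 0.002, "dy": 0, "dz": 0.176, "rx": 0, "ry": 0, "rz": 0, "jaw": 1},
    {"dx": 0.002, "dy": 0.01, "dz": 0.176, "rx": 0, "ry": 0, "rz": 0, "jaw": 1},
    {"dx": 0.002, "dy": 0.02, "dz": 0.176, "rx": 0, "ry": 0, "rz": 0, "jaw": 1},
  ],
)

```text
clock: 9.6
ee_pos: [0.4084, 0.1611, 0.1183]
ee_rot: [0.616, 0.787, 0.001, 0.001]
force: [-0.1, -0.2, 1.0]
grip_width: 0.0009
finger_force: 0.0
```

Request:
servo_tool(
  steps=[
    {"dx": 0, "dy": 0, "dz": 0, "rx": 0, "ry": 0, "rz": 0, "jaw": 1},
    {"dx": 0, "dy": 0.005, "dz": 0, "rx": 0, "ry": 0, "rz": 0, "jaw": 1},
    {"dx": 0, "dy": 0.01, "dz": 0, "rx": 0, "ry": 0, "rz": 0, "jaw": 1},
    {"dx": 0, "dy": 0.015, "dz": 0, "rx": 0, "ry": 0, "rz": 0, "jaw": 1},
    {"dx": 0, "dy": 0.015, "dz": 0, "rx": 0, "ry": 0, "rz": 0, "jaw": 1},
  ],
)

```text
clock: 10.22
ee_pos: [0.4135, 0.1625, 0.1173]
ee_rot: [0.616, 0.788, 0.001, 0.001]
force: [-0.0, -0.7, -0.7]
grip_width: 0.0006
finger_force: 0.0
```

```bash
cat >>h.py <<'E'
def tf():
    s=env.get_state();show(s);Q=R.from_quat(s["ee_rot"]).inv()
    R0=R.from_quat([.6162,.7876,.0006,.0007]);p=np.array([.4511,.0935,.1333])
    print("rel",R0.inv().apply(s["ee_pos"]-p)*1000,"Ftool",Q.apply(s["force"]).round(2),"Ttool",Q.apply(s["torque"]).round(3))
E
python3 -c "from h import *;tf()"
```

```text
{'clock': 10.225, 'ee_pos': [0.4135, 0.1625, 0.1173], 'ee_rot': [0.6162, 0.7876, 0.0006, 0.0007], 'force': [-0.0194, -0.6517, -0.7228], 'torque': [-0.0409, -0.1433, 0.0208], 'grip_width': 0.0006, 'finger_force': 0.0}
rel [ 76.0561877  -19.9495252   15.90764428] Ftool [-0.63 -0.18  0.72] Ttool [-0.129 -0.074 -0.021]
```

Request:
servo_tool(
  steps=[
    {"dx": 0, "dy": 0.003, "dz": 0, "rx": 0, "ry": 0, "rz": 0, "jaw": 1},
    {"dx": 0, "dy": 0.006, "dz": 0, "rx": 0, "ry": 0, "rz": 0, "jaw": 1},
    {"dx": 0, "dy": 0.006, "dz": 0, "rx": 0, "ry": 0, "rz": 0, "jaw": 1},
  ],
)

```text
clock: 10.6
ee_pos: [0.4158, 0.1631, 0.1173]
ee_rot: [0.616, 0.788, 0.001, 0.001]
force: [-0.3, 0.2, 0.5]
grip_width: 0.0006
finger_force: 0.0
```

Request:
servo_tool(
  steps=[
    {"dx": 0, "dy": 0.003, "dz": 0, "rx": 0, "ry": 0, "rz": 0, "jaw": 1},
    {"dx": 0, "dy": 0.005, "dz": 0, "rx": 0, "ry": 0, "rz": 0, "jaw": 1},
    {"dx": 0, "dy": 0.005, "dz": 0, "rx": 0, "ry": 0, "rz": 0, "jaw": 1},
  ],
)

```text
clock: 10.98
ee_pos: [0.4177, 0.1636, 0.1173]
ee_rot: [0.616, 0.788, 0.001, 0.001]
force: [-1.1, -0.5, -0.3]
grip_width: 0.0003
finger_force: 0.0
```

```bash
python3 -c "from h import *;tf()"
```

```text
{'clock': 10.975, 'ee_pos': [0.4177, 0.1636, 0.1173], 'ee_rot': [0.6162, 0.7876, 0.0006, 0.0007], 'force': [-1.1056, -0.5169, -0.3417], 'torque': [-0.0588, -0.0962, 0.0433], 'grip_width': 0.0003, 'finger_force': 0.0}
rel [ 76.05268031 -15.60041772  15.91711241] Ftool [-0.24 -1.2   0.34] Ttool [-0.079 -0.08  -0.043]
```

Request:
servo_tool(
  steps=[
    {"dx": 0, "dy": 0.002, "dz": 0, "rx": 0, "ry": 0, "rz": 0, "jaw": 1},
    {"dx": 0, "dy": 0.004, "dz": 0, "rx": 0, "ry": 0, "rz": 0, "jaw": 1},
    {"dx": 0, "dy": 0.004, "dz": 0, "rx": 0, "ry": 0, "rz": 0, "jaw": 1},
  ],
)

```text
clock: 11.35
ee_pos: [0.4192, 0.164, 0.1173]
ee_rot: [0.616, 0.788, 0.001, 0.001]
force: [0.7, -0.2, -0.1]
grip_width: 0.0002
finger_force: 0.0
```

Request:
servo_tool(
  steps=[
    {"dx": 0, "dy": 0.002, "dz": 0, "rx": 0, "ry": 0, "rz": 0, "jaw": 1},
    {"dx": 0, "dy": 0.003, "dz": 0, "rx": 0, "ry": 0, "rz": 0, "jaw": 1},
    {"dx": 0, "dy": 0.003, "dz": 0, "rx": 0, "ry": 0, "rz": 0, "jaw": 1},
  ],
)

```text
clock: 11.72
ee_pos: [0.4204, 0.1642, 0.1173]
ee_rot: [0.616, 0.788, 0.001, 0.001]
force: [0.3, -0.0, -1.2]
grip_width: 0.0004
finger_force: 0.1
```

```bash
python3 -c "from h import *;tf()"
```

```text
{'clock': 11.725, 'ee_pos': [0.4204, 0.1642, 0.1173], 'ee_rot': [0.6162, 0.7876, 0.0006, 0.0007], 'force': [0.2907, -0.0114, -1.2312], 'torque': [-0.0077, -0.0432, -0.0327], 'grip_width': 0.0004, 'finger_force': 0.0677}
rel [ 76.05829526 -12.83203048  15.95853343] Ftool [-0.08  0.28  1.23] Ttool [-0.04  -0.018  0.033]
```

Request:
servo_tool(
  steps=[
    {"dx": 0, "dy": 0.002, "dz": 0, "rx": 0, "ry": 0, "rz": 0, "jaw": 1},
    {"dx": 0, "dy": 0.003, "dz": 0, "rx": 0, "ry": 0, "rz": 0, "jaw": 1},
    {"dx": 0, "dy": 0.003, "dz": 0, "rx": 0, "ry": 0, "rz": 0, "jaw": 1},
  ],
)

```text
clock: 12.1
ee_pos: [0.4215, 0.1645, 0.1173]
ee_rot: [0.616, 0.788, 0.001, 0.001]
force: [-0.7, 0.1, -0.2]
grip_width: 0.001
finger_force: 0.3
```

Request:
servo_tool(
  steps=[
    {"dx": 0, "dy": 0.002, "dz": 0, "rx": 0, "ry": 0, "rz": 0, "jaw": 1},
    {"dx": 0, "dy": 0.002, "dz": 0, "rx": 0, "ry": 0, "rz": 0, "jaw": 1},
  ],
)

```text
clock: 12.35
ee_pos: [0.4223, 0.1647, 0.1173]
ee_rot: [0.616, 0.788, 0.001, 0.001]
force: [-0.0, -1.0, 0.5]
grip_width: 0.0011
finger_force: 0.4
```

```bash
python3 -c "from h import *;tf()"
```

```text
{'clock': 12.35, 'ee_pos': [0.4223, 0.1647, 0.1173], 'ee_rot': [0.6162, 0.7876, 0.0005, 0.0006], 'force': [-0.0438, -0.9957, 0.4742], 'torque': [-0.0609, 0.0425, 0.0122], 'grip_width': 0.0011, 'finger_force': 0.3624}
rel [ 76.01438249 -10.85148173  15.95197195] Ftool [-0.96 -0.28 -0.47] Ttool [ 0.056 -0.049 -0.012]
```

Request:
servo_tool(
  steps=[
    {"dx": 0, "dy": 0.0015, "dz": 0, "rx": 0, "ry": 0, "rz": 0, "jaw": 1},
    {"dx": 0, "dy": 0.0025, "dz": 0, "rx": 0, "ry": 0, "rz": 0, "jaw": 1},
    {"dx": 0, "dy": 0.0025, "dz": 0, "rx": 0, "ry": 0, "rz": 0, "jaw": 1},
  ],
)

```text
clock: 12.72
ee_pos: [0.423, 0.1649, 0.1171]
ee_rot: [0.616, 0.788, 0.0, 0.0]
force: [-3.3, -1.0, 0.9]
grip_width: 0.0007
finger_force: 1.7
```

```bash
python3 -c "from h import *;tf()"
```

```text
{'clock': 12.725, 'ee_pos': [0.423, 0.1649, 0.1171], 'ee_rot': [0.6162, 0.7876, 0.0002, 0.0004], 'force': [-3.2609, -0.9847, 0.9423], 'torque': [-0.1628, 0.4252, -0.065], 'grip_width': 0.0007, 'finger_force': 1.714}
rel [ 76.03396236 -10.15464516  16.10673418] Ftool [-0.17 -3.4  -0.94] Ttool [ 0.452 -0.056  0.065]
```

Request:
servo_tool(
  steps=[
    {"dx": 0, "dy": 0.0015, "dz": 0, "rx": 0, "ry": 0, "rz": 0, "jaw": 1},
    {"dx": 0, "dy": 0.0025, "dz": 0, "rx": 0, "ry": 0, "rz": 0, "jaw": 1},
    {"dx": 0, "dy": 0.0025, "dz": 0, "rx": 0, "ry": 0, "rz": 0, "jaw": 1},
  ],
)

```text
clock: 13.1
ee_pos: [0.4236, 0.165, 0.117]
ee_rot: [0.616, 0.788, -0.0, -0.0]
force: [-5.9, -1.9, 2.1]
grip_width: 0.0002
finger_force: 3.1
```

```bash
python3 -c "from h import *;tf()"
```

```text
{'clock': 13.1, 'ee_pos': [0.4236, 0.165, 0.117], 'ee_rot': [0.6162, 0.7876, -0.0003, -0.0], 'force': [-5.9286, -1.8608, 2.0756], 'torque': [-0.3, 0.9713, -0.0856], 'grip_width': 0.0002, 'finger_force': 3.0832}
rel [76.04799554 -9.52971887 16.27350336] Ftool [-0.38 -6.2  -2.07] Ttool [ 1.015 -0.058  0.085]
```

Request:
servo_tool(
  steps=[
    {"dx": 0, "dy": 0.002, "dz": 0, "rx": 0, "ry": 0, "rz": 0, "jaw": 1},
    {"dx": 0, "dy": 0.004, "dz": 0, "rx": 0, "ry": 0, "rz": 0, "jaw": 1},
    {"dx": 0, "dy": 0.004, "dz": 0, "rx": 0, "ry": 0, "rz": 0, "jaw": 1},
  ],
)

```text
clock: 13.48
ee_pos: [0.4243, 0.1653, 0.1167]
ee_rot: [0.616, 0.788, -0.001, -0.001]
force: [-10.4, -1.8, 2.8]
grip_width: 0.0007
finger_force: 5.0
```

```bash
python3 -c "from h import *;tf()"
```

```text
{'clock': 13.475, 'ee_pos': [0.4243, 0.1653, 0.1167], 'ee_rot': [0.6162, 0.7876, -0.0014, -0.0008], 'force': [-10.3892, -1.8172, 2.8042], 'torque': [-0.5064, 1.5319, -0.0977], 'grip_width': 0.0007, 'finger_force': 5.0073}
rel [76.09831541 -8.73848749 16.55012468] Ftool [  0.74 -10.53  -2.77] Ttool [ 1.609 -0.122  0.098]
```

Request:
servo_tool(
  steps=[
    {"dx": 0, "dy": 0.0015, "dz": 0, "rx": 0, "ry": 0, "rz": 0, "jaw": 1},
    {"dx": 0, "dy": 0.0028, "dz": 0, "rx": 0, "ry": 0, "rz": 0, "jaw": 1},
    {"dx": 0, "dy": 0.0028, "dz": 0, "rx": 0, "ry": 0, "rz": 0, "jaw": 1},
  ],
)

```text
clock: 13.85
ee_pos: [0.4249, 0.1654, 0.1165]
ee_rot: [0.616, 0.788, -0.002, -0.001]
force: [-12.1, -3.2, 4.8]
grip_width: 0.0008
finger_force: 6.4
```

```bash
python3 -c "from h import *;tf()"
```

```text
{'clock': 13.85, 'ee_pos': [0.4249, 0.1654, 0.1165], 'ee_rot': [0.6162, 0.7876, -0.0021, -0.0014], 'force': [-12.1298, -3.2063, 4.7802], 'torque': [-0.5274, 2.0303, -0.1507], 'grip_width': 0.0008, 'finger_force': 6.385}
rel [76.12655791 -8.18677789 16.70976995] Ftool [ -0.2  -12.57  -4.72] Ttool [ 2.098 -0.023  0.15 ]
```

Request:
servo_tool(
  steps=[
    {"dx": 0, "dy": 0.0006, "dz": 0, "rx": 0, "ry": 0, "rz": 0, "jaw": 1},
    {"dx": 0, "dy": 0.0006, "dz": 0, "rx": 0, "ry": 0, "rz": 0, "jaw": 1},
    {"dx": 0, "dy": 0.0006, "dz": 0, "rx": 0, "ry": 0, "rz": 0, "jaw": 1},
    {"dx": 0, "dy": 0.0006, "dz": 0, "rx": 0, "ry": 0, "rz": 0, "jaw": 1},
    {"dx": 0, "dy": 0.0006, "dz": 0, "rx": 0, "ry": 0, "rz": 0, "jaw": 1},
  ],
)

```text
clock: 14.48
ee_pos: [0.425, 0.1655, 0.1165]
ee_rot: [0.616, 0.788, -0.002, -0.001]
force: [-12.5, -2.8, 4.9]
grip_width: 0.0005
finger_force: 6.7
```

Request:
servo_tool(
  steps=[
    {"dx": 0, "dy": 0, "dz": 0, "rx": 0, "ry": 0, "rz": 0, "jaw": 1},
    {"dx": 0, "dy": 0, "dz": 0, "rx": 0, "ry": 0, "rz": 0, "jaw": 1},
    {"dx": 0, "dy": 0, "dz": 0, "rx": 0, "ry": 0, "rz": 0, "jaw": 1},
    {"dx": 0, "dy": 0, "dz": 0, "rx": 0, "ry": 0, "rz": 0, "jaw": 1},
    {"dx": 0, "dy": 0, "dz": 0, "rx": 0, "ry": 0, "rz": 0, "jaw": 1},
  ],
)

```text
clock: 15.1
ee_pos: [0.4249, 0.1654, 0.1165]
ee_rot: [0.616, 0.788, -0.002, -0.002]
force: [-12.9, -3.0, 2.9]
grip_width: 0.0003
finger_force: 6.7
```

Request:
servo_tool(
  steps=[
    {"dx": 0, "dy": 0, "dz": 0, "rx": 0, "ry": 0, "rz": 0, "jaw": 1},
    {"dx": 0, "dy": 0, "dz": 0, "rx": 0, "ry": 0, "rz": 0, "jaw": 1},
    {"dx": 0, "dy": 0, "dz": 0, "rx": 0, "ry": 0, "rz": 0, "jaw": 1},
    {"dx": 0, "dy": 0, "dz": 0, "rx": 0, "ry": 0, "rz": 0, "jaw": 1},
    {"dx": 0, "dy": 0, "dz": 0, "rx": 0, "ry": 0, "rz": 0, "jaw": 1},
  ],
)

```text
clock: 15.72
ee_pos: [0.4249, 0.1654, 0.1165]
ee_rot: [0.616, 0.788, -0.002, -0.002]
force: [-13.1, -3.4, 4.4]
grip_width: 0.0007
finger_force: 6.7
```

```bash
python3 -c "from h import *;tf()"
```

```text
{'clock': 15.725, 'ee_pos': [0.4249, 0.1654, 0.1165], 'ee_rot': [0.6162, 0.7876, -0.0022, -0.0015], 'force': [-13.1201, -3.36, 4.4303], 'torque': [-0.5898, 2.0813, -0.1334], 'grip_width': 0.0007, 'finger_force': 6.681}
rel [76.11949613 -8.11402318 16.75234656] Ftool [ -0.11 -13.57  -4.36] Ttool [ 2.162 -0.071  0.133]
```

Request:
servo_tool(
  steps=[
    {"dx": 0, "dy": -0.006, "dz": 0, "rx": 0, "ry": 0, "rz": 0, "jaw": 1},
    {"dx": 0, "dy": -0.014, "dz": 0, "rx": 0, "ry": 0, "rz": 0, "jaw": 1},
    {"dx": 0, "dy": -0.05, "dz": 0, "rx": 0, "ry": 0, "rz": 0, "jaw": 1},
    {"dx": 0, "dy": -0.06, "dz": -0.06, "rx": 0, "ry": 0, "rz": 0, "jaw": 1},
    {"dx": 0, "dy": -0.06, "dz": -0.19, "rx": 0, "ry": 0, "rz": 0, "jaw": 0.4},
  ],
)

```text
clock: 16.35
ee_pos: [0.403, 0.1599, 0.1921]
ee_rot: [0.616, 0.788, -0.001, -0.0]
force: [1.1, 0.3, -0.5]
grip_width: 0.0074
finger_force: 0.0
```

```bash
python3 - <<'E'
from h import *
tf();s,i=snap("wrist","w6")
cv2.imwrite("pics/w6c.png",cv2.cvtColor(cv2.resize(i[150:290,250:450],None,fx=3.5,fy=3.5,interpolation=cv2.INTER_CUBIC),cv2.COLOR_RGB2BGR))
E
```

```text
{'clock': 16.35, 'ee_pos': [0.403, 0.1599, 0.1921], 'ee_rot': [0.6162, 0.7876, -0.0005, -0.0001], 'force': [1.1142, 0.2573, -0.4886], 'torque': [0.0083, -0.1408, 0.0252], 'grip_width': 0.0074, 'finger_force': 0.0}
rel [ 75.98714514 -30.64228462 -58.85184323] Ftool [-0.02  1.14  0.49] Ttool [-0.139 -0.026 -0.025]
```

View pics/w6c.png

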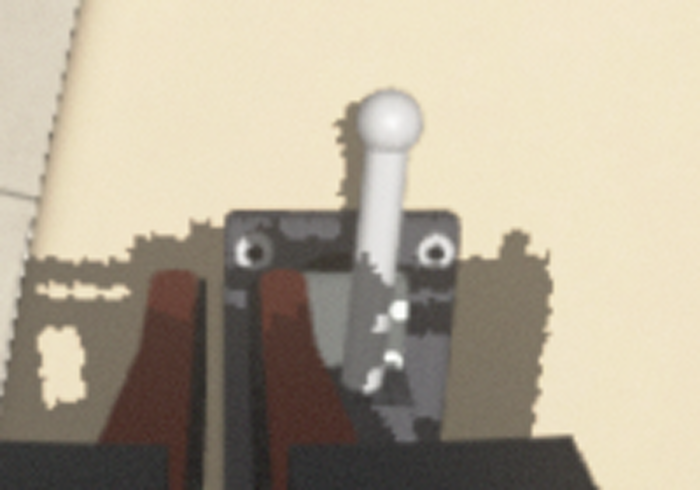

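The key is still seated, turned a few degrees clockwise, with its ball at crop (390,121). I go back over it, turned 0.05 rad to match, and regrasp.

Request:
servo_tool(
  steps=[
    {"dx": -0.06, "dy": 0.02, "dz": 0, "rx": 0, "ry": 0, "rz": 0.024, "jaw": 0.3},
    {"dx": -0.14, "dy": 0.06, "dz": 0, "rx": 0, "ry": 0, "rz": 0.024, "jaw": 0.3},
    {"dx": -0.19, "dy": 0.077, "dz": 0, "rx": 0, "ry": 0, "rz": 0.024, "jaw": 0.3},
    {"dx": -0.19, "dy": 0.077, "dz": 0, "rx": 0, "ry": 0, "rz": 0.024, "jaw": 0.3},
    {"dx": -0.19, "dy": 0.077, "dz": 0, "rx": 0, "ry": 0, "rz": 0.024, "jaw": 0.3},
  ],
)

```text
clock: 17.02
ee_pos: [0.4519, 0.0942, 0.1935]
ee_rot: [0.636, 0.772, 0.001, 0.001]
force: [-0.1, 0.4, 0.0]
grip_width: 0.0599
finger_force: 0.0
```

```bash
python3 -c "from h import *;tf()"
```

```text
{'clock': 17.025, 'ee_pos': [0.4519, 0.0942, 0.1935], 'ee_rot': [0.6358, 0.7719, 0.0011, 0.0008], 'force': [-0.0928, 0.4454, 0.0294], 'torque': [-0.0326, -0.1088, -0.0019], 'grip_width': 0.0599, 'finger_force': 0.0}
rel [  0.4677277    1.03514964 -60.20558199] Ftool [ 0.45 -0.01 -0.03] Ttool [-0.101 -0.053  0.002]
```

Request:
servo_tool(
  steps=[
    {"dx": -0.001, "dy": -0.0025, "dz": 0.06, "rx": 0, "ry": 0, "rz": 0, "jaw": 0.3},
    {"dx": -0.001, "dy": -0.0025, "dz": 0.12, "rx": 0, "ry": 0, "rz": 0, "jaw": 0.3},
    {"dx": -0.001, "dy": -0.0025, "dz": 0.147, "rx": 0, "ry": 0, "rz": 0, "jaw": 0.3},
    {"dx": -0.001, "dy": -0.0025, "dz": 0.147, "rx": 0, "ry": 0, "rz": 0, "jaw": 0.5},
    {"dx": -0.001, "dy": -0.0025, "dz": 0.147, "rx": 0, "ry": 0, "rz": 0, "jaw": 0.65},
  ],
  grip_force=15,
)

```text
clock: 17.65
ee_pos: [0.4515, 0.0935, 0.1357]
ee_rot: [0.636, 0.772, 0.001, 0.001]
force: [0.5, -0.2, 0.3]
grip_width: 0.0449
finger_force: 0.0
```

Request:
servo_tool(
  steps=[
    {"dx": 0, "dy": 0, "dz": 0, "rx": 0, "ry": 0, "rz": 0, "jaw": 0.7},
    {"dx": 0, "dy": 0, "dz": 0, "rx": 0, "ry": 0, "rz": 0, "jaw": 1},
    {"dx": 0, "dy": 0, "dz": 0, "rx": 0, "ry": 0, "rz": 0, "jaw": 1},
    {"dx": 0, "dy": 0, "dz": 0, "rx": 0, "ry": 0, "rz": 0, "jaw": 1},
  ],
)

```text
clock: 18.15
ee_pos: [0.451, 0.0931, 0.1352]
ee_rot: [0.636, 0.772, 0.001, 0.001]
force: [-4.0, -0.3, 5.9]
grip_width: 0.0237
finger_force: 15.0
```

```bash
python3 -c "from h import *;tf()"
```

```text
{'clock': 18.15, 'ee_pos': [0.451, 0.0931, 0.1352], 'ee_rot': [0.6358, 0.7719, 0.0006, 0.0007], 'force': [-4.0219, -0.2553, 5.9112], 'torque': [-0.1684, 0.524, 0.0631], 'grip_width': 0.0237, 'finger_force': 14.9726}
rel [-0.35857237 -0.13741933 -1.89608792] Ftool [ 0.52 -3.99 -5.92] Ttool [ 0.547 -0.065 -0.063]
```

Request:
servo_tool(
  steps=[
    {"dx": 0, "dy": -0.001, "dz": 0, "rx": 0, "ry": 0, "rz": -0.01, "jaw": 1},
    {"dx": 0, "dy": -0.002, "dz": -0.002, "rx": 0, "ry": 0, "rz": -0.02, "jaw": 1},
    {"dx": 0, "dy": -0.002, "dz": -0.002, "rx": 0, "ry": 0, "rz": -0.02, "jaw": 1},
  ],
  grip_force=40,
)

```text
clock: 18.52
ee_pos: [0.4505, 0.0931, 0.1352]
ee_rot: [0.619, 0.785, 0.001, 0.001]
force: [1.2, -0.1, 1.7]
grip_width: 0.0241
finger_force: 40.0
```

```bash
python3 -c "from h import *;tf()"
```

```text
{'clock': 18.525, 'ee_pos': [0.4505, 0.0931, 0.1352], 'ee_rot': [0.6194, 0.7851, 0.0009, 0.0009], 'force': [1.2079, -0.1283, 1.7448], 'torque': [0.065, -0.2664, 0.0089], 'grip_width': 0.0241, 'finger_force': 39.9515}
rel [-0.28297706 -0.71742248 -1.93310404] Ftool [-0.41  1.15 -1.74] Ttool [-0.274  0.001 -0.009]
```

Unstressed; lift.

Request:
servo_tool(
  steps=[
    {"dx": 0, "dy": 0.001, "dz": -0.01, "rx": 0, "ry": 0, "rz": 0, "jaw": 1},
    {"dx": 0, "dy": 0.001, "dz": -0.025, "rx": 0, "ry": 0, "rz": 0, "jaw": 1},
    {"dx": 0, "dy": 0.001, "dz": -0.045, "rx": 0, "ry": 0, "rz": 0, "jaw": 1},
    {"dx": 0, "dy": 0.001, "dz": -0.1, "rx": 0, "ry": 0, "rz": 0, "jaw": 1},
    {"dx": 0, "dy": 0.001, "dz": -0.18, "rx": 0, "ry": 0, "rz": 0, "jaw": 1},
  ],
)

```text
clock: 19.15
ee_pos: [0.4501, 0.0931, 0.2075]
ee_rot: [0.62, 0.785, -0.0, -0.0]
force: [0.2, -0.3, -1.7]
grip_width: 0.0234
finger_force: 40.0
```

```bash
python3 - <<'E'
from h import *
tf();s=env.get_state();plan(s,[.452,-.229,.2],np.radians(32.5))
for n,z in(("hex",.01),):
  # hex keys in w2 view
  st={"ee_pos":np.array([.4324,-.0015,.224]),"ee_rot":[.5945,.8041,-.0012,-.0022]}
  print(hit("wrist",(221,207),.01,st),hit("wrist",(265,243),.01,st))
E
```

```text
{'clock': 19.15, 'ee_pos': [0.4501, 0.0931, 0.2075], 'ee_rot': [0.6195, 0.785, -0.0001, -0.0], 'force': [0.1891, -0.2536, -1.6865], 'torque': [-0.033, -0.138, 0.0228], 'grip_width': 0.0234, 'finger_force': 39.9528}
rel [ -0.21073683  -0.98688207 -74.19010891] Ftool [-0.29  0.13  1.69] Ttool [-0.127 -0.064 -0.023]
d [-0.7842 -0.1824  0.0188] r [-1.000e-04  0.000e+00 -1.588e-01]
d [-0.7842 -0.1824  0.0188] r [0.0000e+00 2.0000e-04 1.3412e+00]
[ 0.34542407 -0.05554042  0.01      ] [ 0.40042919 -0.0814148   0.01      ]
```

Request:
servo_tool(
  steps=[
    {"dx": -0.1, "dy": -0.02, "dz": 0, "rx": 0, "ry": 0, "rz": -0.04, "jaw": 1},
    {"dx": -0.24, "dy": -0.05, "dz": 0, "rx": 0, "ry": 0, "rz": -0.08, "jaw": 1},
    {"dx": -0.38, "dy": -0.09, "dz": 0, "rx": 0, "ry": 0, "rz": -0.12, "jaw": 1},
    {"dx": -0.52, "dy": -0.12, "dz": 0, "rx": 0, "ry": 0, "rz": -0.159, "jaw": 1},
    {"dx": -0.65, "dy": -0.15, "dz": 0.01, "rx": 0, "ry": 0, "rz": -0.159, "jaw": 1},
  ],
)

```text
clock: 19.77
ee_pos: [0.4525, -0.1758, 0.2044]
ee_rot: [0.481, 0.877, 0.001, 0.002]
force: [0.1, 0.2, -2.1]
grip_width: 0.024
finger_force: 40.0
```

Request:
servo_tool(
  steps=[
    {"dx": -0.08, "dy": -0.015, "dz": 0.01, "rx": 0, "ry": 0, "rz": 0, "jaw": 1},
    {"dx": -0.13, "dy": 0.01, "dz": 0.1, "rx": 0, "ry": 0, "rz": 0, "jaw": 1},
    {"dx": -0.13, "dy": 0.01, "dz": 0.18, "rx": 0, "ry": 0, "rz": 0, "jaw": 1},
    {"dx": -0.13, "dy": 0.01, "dz": 0.2, "rx": 0, "ry": 0, "rz": 0, "jaw": 1},
    {"dx": -0.13, "dy": 0.01, "dz": 0.2, "rx": 0, "ry": 0, "rz": 0, "jaw": 1},
  ],
)

```text
clock: 20.4
ee_pos: [0.4841, -0.2153, 0.1238]
ee_rot: [0.481, 0.877, 0.0, 0.001]
force: [0.7, -0.3, -1.3]
grip_width: 0.024
finger_force: 40.0
```

```bash
python3 - <<'E'
from h import *
s=env.get_state();show(s);plan(s,[.452,-.229,.0955],np.radians(32.5))
E
```

```text
{'clock': 20.4, 'ee_pos': [0.4841, -0.2153, 0.1238], 'ee_rot': [0.4807, 0.8769, 0.0005, 0.0006], 'force': [0.7319, -0.2806, -1.2621], 'torque': [-0.0365, -0.1335, 0.0003], 'grip_width': 0.024, 'finger_force': 39.9531}
d [ 0.0142 -0.0862  0.0706] r [0.0007 0.0003 0.0003]
d [ 0.0142 -0.0862  0.0706] r [-5.0000e-04  1.1000e-03 -1.4997e+00]
```

Request:
servo_tool(
  steps=[
    {"dx": 0.014, "dy": -0.086, "dz": 0, "rx": 0, "ry": 0, "rz": 0, "jaw": 1},
    {"dx": 0.014, "dy": -0.086, "dz": 0.03, "rx": 0, "ry": 0, "rz": 0, "jaw": 1},
    {"dx": 0.014, "dy": -0.086, "dz": 0.055, "rx": 0, "ry": 0, "rz": 0, "jaw": 1},
    {"dx": 0.014, "dy": -0.086, "dz": 0.064, "rx": 0, "ry": 0, "rz": 0, "jaw": 1},
    {"dx": 0.014, "dy": -0.086, "dz": 0.067, "rx": 0, "ry": 0, "rz": 0, "jaw": 1},
  ],
)

```text
clock: 21.02
ee_pos: [0.4524, -0.2288, 0.0963]
ee_rot: [0.481, 0.877, 0.001, 0.0]
force: [-0.5, 0.6, 1.6]
grip_width: 0.0237
finger_force: 40.0
```

Request:
servo_tool(
  steps=[
    {"dx": 0, "dy": 0, "dz": 0.002, "rx": 0, "ry": 0, "rz": 0, "jaw": 1},
    {"dx": 0, "dy": 0, "dz": 0.004, "rx": 0, "ry": 0, "rz": 0, "jaw": 1},
    {"dx": 0, "dy": 0, "dz": 0.004, "rx": 0, "ry": 0, "rz": 0, "jaw": 1},
  ],
)

```text
clock: 21.4
ee_pos: [0.4524, -0.2288, 0.0963]
ee_rot: [0.481, 0.877, 0.001, 0.001]
force: [-4.5, 3.4, 6.7]
grip_width: 0.0235
finger_force: 40.0
```

Down on the worktop. Release and retreat.

Request:
servo_tool(
  steps=[
    {"dx": 0, "dy": 0, "dz": -0.003, "rx": 0, "ry": 0, "rz": 0, "jaw": 0.6},
    {"dx": 0, "dy": 0, "dz": -0.003, "rx": 0, "ry": 0, "rz": 0, "jaw": 0.3},
    {"dx": 0, "dy": 0, "dz": -0.003, "rx": 0, "ry": 0, "rz": 0, "jaw": 0.3},
    {"dx": 0, "dy": 0, "dz": -0.1, "rx": 0, "ry": 0, "rz": 0, "jaw": 0.3},
    {"dx": 0, "dy": 0, "dz": -0.22, "rx": 0, "ry": 0, "rz": 0, "jaw": 0.3},
  ],
)

```text
clock: 22.02
ee_pos: [0.4514, -0.2289, 0.1824]
ee_rot: [0.481, 0.877, 0.001, -0.001]
force: [0.5, -0.5, -0.3]
grip_width: 0.0613
finger_force: 0.0
```

Request:
servo_tool(
  steps=[
    {"dx": 0, "dy": 0, "dz": -0.15, "rx": 0, "ry": 0, "rz": 0, "jaw": 0.3},
    {"dx": 0, "dy": 0, "dz": -0.2, "rx": 0, "ry": 0, "rz": 0, "jaw": 0.3},
    {"dx": 0, "dy": 0, "dz": -0.2, "rx": 0, "ry": 0, "rz": 0, "jaw": 0.3},
  ],
)

```text
clock: 22.4
ee_pos: [0.4523, -0.2295, 0.2641]
ee_rot: [0.481, 0.877, 0.0, 0.002]
force: [-0.2, -0.5, 0.1]
grip_width: 0.0615
finger_force: 0.0
```

```bash
python3 - <<'E'
from h import *
s,i=snap("wrist","w7");show(s)
E
```

```text
{'clock': 22.4, 'ee_pos': [0.4523, -0.2295, 0.2641], 'ee_rot': [0.4809, 0.8768, 0.0004, 0.0022], 'force': [-0.1878, -0.5085, 0.0791], 'torque': [-0.0218, -0.0821, -0.0188], 'grip_width': 0.0615, 'finger_force': 0.0}
```

View pics/w7.png

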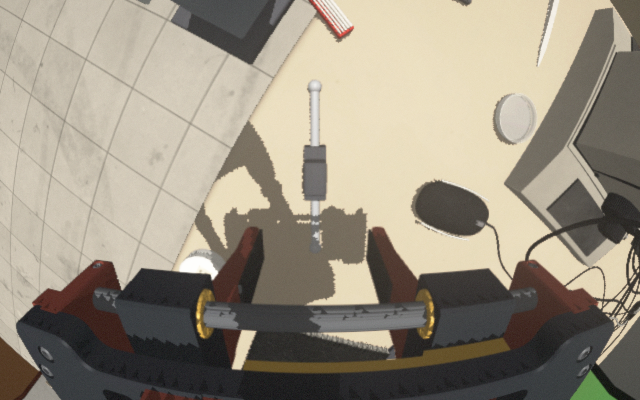

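The key lies flat, balls at (314,87) and (315,245), clear of the clamp and everything else. The hex keys, dish and tweezers look undisturbed.

```bash
python3 -c "from rig import env;print(env.sign_off())"
```

```text
the job is handed in; nothing more can be done
None
```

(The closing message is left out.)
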